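# Pack a specimen jar into a shaker clamp and hold it

## Task

Pack the square glass jar on the shaker plate: stand green spacer blocks upright in the gap between the jar and the clamp's spring pad until the jaw can close on the stack within its travel. Then push the jaw by its red handle until you feel the spring pad give by about half its stroke, pressing spacers and jar gently against the end stop, and finish while still holding the handle there. Keep the jar upright and leave the beaker, bottle and round jar alone.

Things in the scene. Friction and masses are not known exactly. Their poses are not given: they have to be found in the camera images.
- tray: Low shaker plate fixed to the bench, black top 110 by 360 mm, 45 mm above the bench (the origin is on the bench). Its clamping lane runs along its y axis through the origin, 70 mm wide between two aluminium lips 8 mm high. The fixed end stop closes the lane at y = -110 mm; the clamp is toward +y.
- stop: Aluminium end stop fixed on the tray, 70 mm wide, 60 mm high, 12 mm thick. The origin is at the foot of the face that the jar leans on; y points along the lane to the clamp.
- jar_face (a point): Centre of the face of the square glass jar (60 by 60 mm, 66 mm high with white lid, about 250 g) that looks along the lane toward the clamp, 24 mm above the lane floor. The jar stands loose at the stop.
- jaw_handle (a point): Red handle post on top of the sliding jaw of the clamp: 24 mm (tray x) by 16 mm (along the lane), upright, 40 mm high, its lower end 45 mm and its top 85 mm above the lane floor. The point is on its axis, 17 mm below its top, and lies 42 mm behind the pad face when the pad spring is relaxed.
- jaw (a joint): Travel of the jaw toward the jar: 0 = fully back against its blue housing, 0.040 m = fully forward, where it stops. Slides with about 1 N of friction, and can be slid both ways by the handle. With no spacer in the lane it cannot reach the jar.
- pad_face (a point): Centre of the face (50 mm wide, 42 mm high) of the yellow spring pad at the front of the jaw, 24 mm above the lane floor. The gap to be filled is from jar_face to this face along the lane.
- pad (a joint): How far the pad is pushed back into the jaw against its spring: 0 = relaxed, 0.014 m = fully home. About 1.2 N per mm. If the handle is let go the spring pushes the jaw back again.
- spacer1_mid (a point): Green plastic spacer block, one of three alike: a body 48 (x) by 24 (y) by 50 mm high, with a gripping tab on top, 24 (x) by 10 (y) mm and 32 mm high; 82 mm tall in all, 70 g. Stands upright on the bench. The point is its centre, 41 mm above its underside; the middle of the tab is 25 mm above the point. Its 24 mm thickness (y) is what fills the gap.
- spacer2_mid (a point): Green plastic spacer block, one of three alike: a body 48 (x) by 24 (y) by 50 mm high, with a gripping tab on top, 24 (x) by 10 (y) mm and 32 mm high; 82 mm tall in all, 70 g. Stands upright on the bench. The point is its centre, 41 mm above its underside; the middle of the tab is 25 mm above the point. Its 24 mm thickness (y) is what fills the gap.
- spacer3_mid (a point): Green plastic spacer block, one of three alike: a body 48 (x) by 24 (y) by 50 mm high, with a gripping tab on top, 24 (x) by 10 (y) mm and 32 mm high; 82 mm tall in all, 70 g. Stands upright on the bench. The point is its centre, 41 mm above its underside; the middle of the tab is 25 mm above the point. Its 24 mm thickness (y) is what fills the gap.
- beaker_mid (a point): Empty glass beaker, 72 mm wide, 90 mm high; bystander. The point is half-way up.
- bottle_mid (a point): Amber bottle with black cap, 56 mm wide, 110 mm high; bystander. The point is half-way up.
- roundjar_mid (a point): Round glass jar with white cap, 64 mm wide, 90 mm high; bystander. The point is half-way up.
Things that resemble listed ones, but are neither listed nor needed, are in the scene too. Leave any black or purple look-alike of the part that bears jar_face alone.

How it is judged (in metres and radians):
At the end, for the whole second after the job is handed in: The gripper holds the jaw (over 1.5 N), jaw at rest; the pad is pushed in 3 to 12.5 mm and presses (over 2 N) on an upright spacer (0.15 rad), an upright spacer presses on the jar (over 1.5 N), and the jar, upright within 0.12 rad, presses on the stop (over 1 N) (value of joint pad between 0.003 and 0.0125 m and ((contact force between spacer1 and pad above 2 N and angle between spacer1_mid's own z axis and vertical below 0.15 rad) or (contact force between spacer2 and pad above 2 N and angle between spacer2_mid's own z axis and vertical below 0.15 rad) or (contact force between spacer3 and pad above 2 N and angle between spacer3_mid's own z axis and vertical below 0.15 rad)) and ((contact force between spacer1 and jar above 1.5 N and angle between spacer1_mid's own z axis and vertical below 0.15 rad) or (contact force between spacer2 and jar above 1.5 N and angle between spacer2_mid's own z axis and vertical below 0.15 rad) or (contact force between spacer3 and jar above 1.5 N and angle between spacer3_mid's own z axis and vertical below 0.15 rad)) and contact force between jar and stop above 1 N and angle between jar_face's own z axis and vertical below 0.12 rad and contact force between the fingers and jaw above 1.5 N and velocity of joint jaw between -0.01 and 0.01 m/s); the arm keeps its last pose, push and grip.
It fails at once if a bystander is pushed away by more than 30 mm (distance of any of beaker_mid, bottle_mid, roundjar_mid from where it was at the start of the episode above 0.03 m).
It fails at once if the jar is tipped by more than 0.35 rad (angle between jar_face's own z axis and vertical above 0.35 rad).
It fails at once if the jar is pressed on the stop with more than 40 N (contact force between jar and stop above 40 N).
It also fails if it takes over 58 s, if anything falls off the work surface, if the arm or the gripper's body presses on something with over 40 N, if the wrist force passes 120 N, or if a joint passes its speed limit or range.

## Robot

A 6-joint arm with a two-finger parallel gripper is mounted at the origin on the work surface. World frame = base frame: x ahead of the robot, y to its left, z up, the work surface at z = 0. Lengths are in m, angles in degrees, forces in N, time in s.
With the tool pointing down it reaches from about 0.35 to 0.875 m from the base axis. Payload 4.2 kg.
Tool frame: the origin (TCP) lies on the centre line of the jaws, within the pads' length; the fingertips stand 19 mm ahead of it and the grasp point (between the pads) is the TCP; x points along the fingers, y is the direction in which the jaws open and shut, and the axes are right-handed (so a half turn about x gives the same grasp; the last joint's range is limited). The gripper opens to 87 mm and grips with 3 to 60 N. Pads are 19 mm wide; open, the fingers measure 117 mm over their backs; the gripper's body (75 mm by 190 mm) begins 51 mm behind the grasp point.
Start: joints at [84.087, 22.042, 0.453, 0, -68.411, -14.817], TCP at [0.221, 0.585, 0.242] pointing down, gripper open.
Joint ranges: [-179.83, 179.83], [-69.29, 118.12], [-61.27, 80.66], [-181.25, 117.63], [-171.15, -9.14], [-177.46, 177.46]. Speed limits (degrees/s): [159.86, 159.86, 180, 180, 180, 180].

## Interface

Orientations are given as a 3x3 rotation matrix whose columns are the frame's x, y, z axes.
In Python, from station import * gives the robot as it stands.
- The arm moves only by the shell command python3 -m creep 'ROWS'. ROWS is JSON, a list of rows, each a list of 5 numbers: the opening, from 0 (shut) to 1 (fully open), then the shift along the world's x, y, z in mm, then the turn about the world's z in rad. In form: [[jaw, x, y, z, turn], ...]. A call has exactly 8 rows; each row is the pose to reach, as a shift and turn from the pose measured when the call began; what a row does not reach only later rows make up. A row lasts 1/10 s, in which the tool goes at most 50 mm and 8.59 degrees, less where a joint would pass 70% of its speed; a pose out of reach is approached as far as the arm can. A call with a gripper value outside its range is refused whole. The fingers move at their own pace and stop on an object; the grip force is fixed at half the most. Time passes only in rows, so rows that repeat a pose let the fingers close, or fill a call up. It gives the time, the measured TCP pose, the force and the opening at its end, in the units of the state.
- sense(): the state, without advancing time (a new reading comes with each control period).
- capture(name): name is "scene" or "top" or "wrist"; returns a dict with "image" (384x512x3 uint8, blue, green, red), "z_map" (384x512 float32, m along the optical axis (not along the pixel's ray), 0 where there is no reading), "mtx" (3x3 intrinsics, pixels), "eye" and "attitude" of the camera in the world. Camera axes: x right, y up, looking along -z (the intrinsics and any distortion apply to the point x, -y, -z); pixel columns grow to the right and rows downward; lengths in m; the calibration is good to about 2 mm. The wrist camera is an equidistant fisheye: a pixel r from the principal point sees the ray r / f radians off the axis. A picture is of the moment at which its call begins.
- finish_job(): hands the job in, once; it reports no verdict.
Trained networks look in a picture, given as the dict that the camera call returned (one of the last four; its "shot" number tells which), for a name from the list of things; names that differ only in an ending like _2 or _b are one class to them, and where a whole thing is asked for, a point or a joint stands for the part that bears it (a point fixed in the world has none). Each returns a list of dicts, best first, with "confidence" (0 to 1); they miss things now and then, are a little off and sometimes report something else, mostly with a low value. They report only what shows in the picture. A call takes as long as a camera call. They do not tell look-alikes from the thing itself.
- look_for(picture, thing): "box" ([left, top, right, bottom] in pixels, round what is visible of it).
- mark_of(picture, thing): "centre" ([column, row] in pixels: a listed point, or the origin of a listed thing).
The state is a dict: "time_s": time; "joints": joint angles; "joint_velocities": joint speeds; "effort": joint torques, N m; "tcp_pos": TCP position; "ee_rot": TCP orientation; "wrist_force": force on the tool from outside, world axes, zero at the start; "moment": the same for the moment, N m; "gripper_width": opening from 0.0 (shut) to 1.0 (fully open).
Only numpy, scipy, OpenCV 4.12 (cv2) and the standard library are available. Lean on these libraries where they do the work, as an engineer would, in place of code of your own. Each camera call takes 0.05 s, during which the arm holds its last target.

## Working session

There is one attempt and no reset: what is moved stays moved. The work goes in short steps, Python scripts to look and compute and a shell command to move; the robot and the scene stay as the last step left them, time stands still between calls to the robot, and variables do not carry over. Pictures are saved under pics/ and viewed, and the job is handed in when it is done.

```bash
mkdir -p pics; ls
python3 - <<'E'
from station import *
import cv2, json, numpy as np
s=sense(); print({k:np.round(v,3).tolist() for k,v in s.items()})
for n in ["scene","top"]:
    p=capture(n); cv2.imwrite(f"pics/{n}0.png",p["image"]); print(n,p["mtx"],p["eye"],p["attitude"],p.keys())
    for t in ["tray","stop","jar_face","jaw_handle","pad_face","spacer1_mid","beaker_mid","bottle_mid","roundjar_mid"]:
        print(t,[(np.round(d["centre"],1).tolist(),round(d["confidence"],2)) for d in mark_of(p,t)][:5])
E
```

```text
pics
{'time_s': 0.0, 'joints': [84.088, 22.091, 0.38, -0.03, -68.411, -14.818], 'joint_velocities': [0.046, -0.058, 0.029, -0.013, 0.047, -0.038], 'effort': [-0.001, -39.066, 18.74, 4.22, 0.011, -0.0], 'tcp_pos': [0.221, 0.584, 0.24], 'ee_rot': [[-0.001, -0.354, -0.935], [-0.002, -0.935, 0.354], [-1.0, 0.002, -0.0]], 'wrist_force': [-0.693, 0.369, 0.706], 'moment': [0.08, 0.029, 0.01], 'gripper_width': 1.001}
scene [[433.05324892   0.         257.4716011 ]
 [  0.         433.05324892 192.81100997]
 [  0.           0.           1.        ]] [1.24940685 0.11059317 0.86424095] [[-0.1650838  -0.75561613  0.63387034]
 [ 0.98615169 -0.11611085  0.11841924]
 [-0.01588026  0.64464141  0.76432014]] dict_keys(['image', 'z_map', 'mtx', 'eye', 'attitude', 'shot'])
tray [([263.7, 224.4], 0.81)]
stop [([219.9, 209.3], 0.56)]
jar_face [([188.2, 252.3], 0.95), ([164.2, 223.3], 0.93), ([241.8, 204.4], 0.56)]
jaw_handle [([285.9, 190.9], 0.78), ([403.2, 233.1], 0.44)]
pad_face [([266.2, 206.6], 0.69)]
spacer1_mid [([264.9, 161.2], 0.81)]
beaker_mid [([266.9, 208.5], 0.7), ([140.2, 153.0], 0.62)]
bottl
[... 196 characters left out ...]
  0.           1.        ]] [ 0.49828731 -0.01551418  1.26964145] [[ 0.01746253  0.99564174 -0.09161105]
 [-0.99965385  0.01558241 -0.0211981 ]
 [-0.01967819  0.09194951  0.99556921]] dict_keys(['image', 'z_map', 'mtx', 'eye', 'attitude', 'shot'])
tray [([257.7, 186.2], 0.66)]
stop [([298.0, 178.6], 0.69)]
jar_face [([311.9, 142.8], 0.7), ([276.4, 187.3], 0.68), ([342.1, 171.2], 0.56)]
jaw_handle [([240.9, 187.4], 0.71), ([386.0, 239.1], 0.65), ([270.7, 246.6], 0.24)]
pad_face [([256.9, 187.6], 0.6)]
spacer1_mid [([268.4, 244.1], 0.51)]
beaker_mid [([386.2, 241.3], 0.65)]
bottle_mid [([148.6, 228.7], 0.68), ([274.8, 183.3], 0.57)]
roundjar_mid [([242.0, 188.1], 0.58), ([152.8, 179.7], 0.56)]
```

View pics/scene0.png

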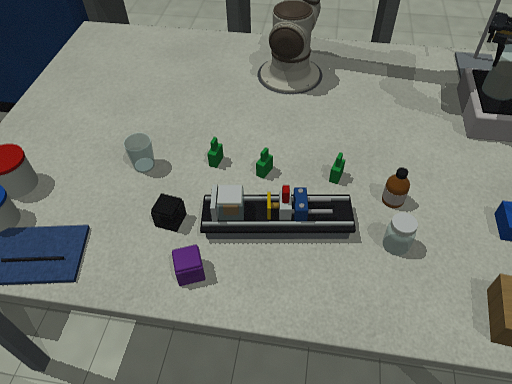

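View pics/top0.png

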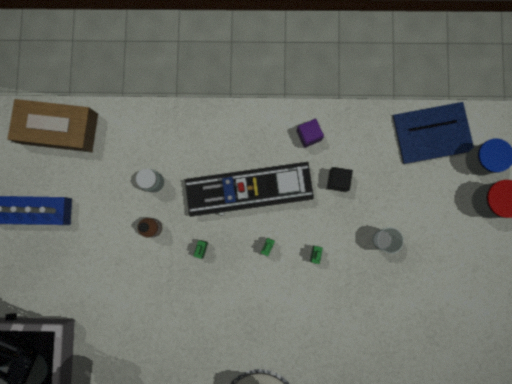

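The square jar is at scene px (230,202), the pad at (268,206) and the handle at (286,190). The three green spacers are at (215,153), (264,163) and (338,168). Next I'll measure them with depth.

```bash
cat > h.py <<'E'
from station import *
import cv2, numpy as np
def cloud(p):
    K=np.array(p["mtx"]);z=p["z_map"];v,u=np.mgrid[:z.shape[0],:z.shape[1]]
    pc=np.stack([(u-K[0,2])/K[0,0]*z,-(v-K[1,2])/K[1,1]*z,-z],-1)
    W=pc@np.array(p["attitude"]).T+np.array(p["eye"]); W[z<=0]=np.nan
    return W
def px(p,X):
    c=(np.asarray(X)-p["eye"])@np.array(p["attitude"]); K=np.array(p["mtx"])
    return K[0,2]+K[0,0]*c[...,0]/-c[...,2], K[1,2]-K[1,1]*c[...,1]/-c[...,2]
def hsv(p): return cv2.cvtColor(p["image"],cv2.COLOR_BGR2HSV)
def blobs(mask,mn=8):
    n,l,st,c=cv2.connectedComponentsWithStats(mask.astype(np.uint8)); return [(l==i) for i in range(1,n) if st[i,4]>=mn]
E
python3 - <<'E'
from h import *
for n in ["scene","top"]:
    p=capture(n);W=cloud(p);H=hsv(p)
    cv2.imwrite(f"pics/{n}_z.png",cv2.resize(p["image"][130:270,120:420] if n=="scene" else p["image"][130:270,120:400],None,fx=2.6,fy=2.6,interpolation=cv2.INTER_CUBIC))
    h,s,v=H[...,0].astype(int),H[...,1],H[...,2]
    col={"green":(h>45)&(h<85)&(s>120)&(v>40),"yellow":(h>20)&(h<35)&(s>120)&(v>60),"red":((h<8)|(h>172))&(s>130)&(v>60),"blue":(h>100)&(h<125)&(s>130)&(v>60)}
    for c,m in col.items():
        for b in blobs(m,6):
            q=W[b]; q=q[np.isfinite(q).all(1)]
            if len(q)<4: continue
            top=q[q[:,2]>q[:,2].max()-0.012]
            (cx,cy),(w,hh),a=cv2.minAreaRect((q[:,:2]*1000).astype(np.float32))
            print(n,c,len(q),"px",np.round(np.argwhere(b).mean(0)[::-1]),"mean",np.round(q.mean(0),3),"top",len(top),np.round(top.mean(0),3),"zr",np.round([q[:,2].min(),q[:,2].max()],3),"rect",np.round([cx,cy,w,hh,a],1))
E
```

```text
scene green 312 px [215. 153.] mean [ 0.448 -0.153  0.042] top 29 [ 0.442 -0.155  0.083] zr [-0.001  0.088] rect [ 440.  -156.    25.1   50.1   80.5]
scene green 342 px [264. 164.] mean [ 0.467 -0.016  0.042] top 34 [ 0.461 -0.017  0.082] zr [0.003 0.087] rect [458.4 -16.1  24.7  52.1  63.2]
scene green 275 px [337. 169.] mean [0.459 0.173 0.043] top 30 [0.451 0.174 0.082] zr [0.001 0.087] rect [450.  173.8  23.3  47.7  74.2]
scene yellow 148 px [270. 205.] mean [0.632 0.025 0.081] top 75 [0.628 0.02  0.091] zr [0.051 0.095] rect [623.8  28.7  51.6  25.7   8.7]
scene red 552 px [  9. 157.] mean [ 0.597 -0.641  0.102] top 535 [ 0.596 -0.642  0.102] zr [0.091 0.107] rect [ 592.  -639.7  103.8   55.9   28.5]
scene red 117 px [285. 193.] mean [0.625 0.057 0.121] top 63 [0.621 0.057 0.13 ] zr [0.094 0.135] rect [621.   57.   23.6  15.7   7.4]
scene blue 68 px [  2. 193.] mean [ 0.703 -0.605  0.092] top 68 [ 0.703 -0.605  0.092] zr [0.089 0.095] rect [ 701.5 -605.    56.2   11.3   30.7]
scene blue 240 px [301. 199.] mean [0.616 0.092 0.096] top 240 [0.616 0.092 0.096] zr [0.093 0.101] rect
[... 1158 characters left out ...]
88.8]
top red 40 px [241. 187.] mean [0.618 0.057 0.129] top 40 [0.618 0.057 0.129] zr [0.125 0.134] rect [618.4  57.7  19.3  13.4   2.2]
top blue 2913 px [432. 132.] mean [ 0.8   -0.496  0.012] top 2660 [ 0.799 -0.496  0.013] zr [0.003 0.021] rect [ 799.2 -500.6  145.3  207.8   11.6]
top blue 879 px [496. 155.] mean [ 0.72  -0.638  0.09 ] top 837 [ 0.72  -0.638  0.091] zr [0.084 0.099] rect [ 720.  -637.    90.    89.8    1. ]
top blue 169 px [229. 190.] mean [0.611 0.092 0.095] top 168 [0.611 0.093 0.095] zr [0.088 0.101] rect [612.8  93.   67.1  27.6  10. ]
top blue 1363 px [ 33. 210.] mean [0.549 0.658 0.05 ] top 1 [0.542 0.72  0.078] zr [0.039 0.078] rect [549.9 662.3  75.1 189.4   0.9]
```

View pics/scene_z.png

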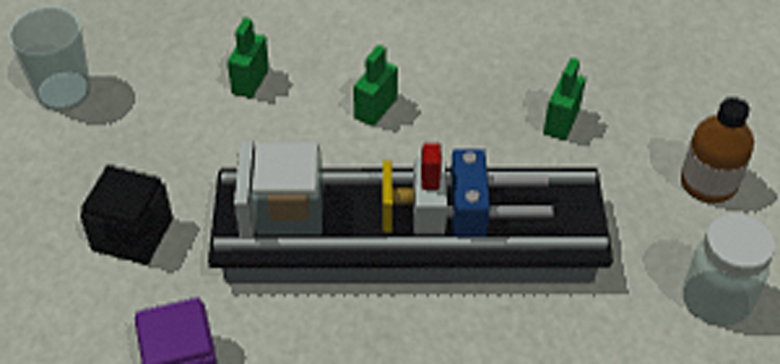

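Run:
```python
from h import *
p=capture("top");W=cloud(p);H=hsv(p)
R=W.reshape(-1,3); img=p["image"].reshape(-1,3).astype(int)
# tray: dark/alu points with z 0.035..0.06 around
m=(R[:,2]>0.035)&(R[:,0]>0.52)&(R[:,0]<0.74)&(R[:,1]>-0.2)&(R[:,1]<0.28)
mask=m.reshape(W.shape[:2])
b=max(blobs(mask,50),key=lambda b:b.sum())
q=W[b]; r=cv2.minAreaRect((q[:,:2]*1000).astype(np.float32)); print("tray",len(q),r)
ps=capture("scene");Ws=cloud(ps).reshape(-1,3)
ms=(Ws[:,2]>0.035)&(Ws[:,0]>0.52)&(Ws[:,0]<0.74)&(Ws[:,1]>-0.2)&(Ws[:,1]<0.28)
b2=max(blobs(ms.reshape(W.shape[:2]),50),key=lambda b:b.sum()).ravel()
print("trays",cv2.minAreaRect((Ws[b2][:,:2]*1000).astype(np.float32)))
# lane profile: angle fit
(cx,cy),(w,h),a=r
for a in [8.5]:
    t=np.radians(a); ey=np.array([-np.sin(t),np.cos(t)]); ex=np.array([np.cos(t),np.sin(t)])
    print(ey)
    for nm,Q,im in [("top",R[b.ravel()],img[b.ravel()]),("scene",Ws[b2],ps["image"].reshape(-1,3)[b2].astype(int))]:
        d=Q[:,:2]-np.array([cx,cy])/1000; y=d@ey; x=d@ex
        print(nm)
        for yb in np.arange(-0.14,0.12,0.004):
            k=(abs(y-yb)<0.002)&(abs(x)<0.018)
            if k.sum(): print(round(yb*1000),k.sum(),"zmax",np.round(np.percentile(Q[k,2],[10,50,90])*1000),im[k].mean(0).astype(int))
```

```text
tray 4784 ((621.7850952148438, 40.781890869140625), (111.13350677490234, 360.7591857910156), 9.007682800292969)
trays ((621.6426391601562, 38.86083984375), (113.05101776123047, 359.78564453125), 9.032875061035156)
[-0.14780941  0.98901586]
top
-140 23 zmax [ 93. 102. 107.] [105 106 102]
-136 15 zmax [106. 109. 112.] [127 128 124]
-132 19 zmax [109. 112. 114.] [141 141 137]
-128 21 zmax [108. 111. 113.] [142 142 138]
-124 17 zmax [109. 112. 115.] [142 143 139]
-120 21 zmax [109. 111. 113.] [143 143 138]
-116 18 zmax [108. 111. 115.] [143 142 138]
-112 21 zmax [110. 111. 114.] [143 142 138]
-108 20 zmax [108. 111. 113.] [143 143 139]
-104 20 zmax [108. 110. 113.] [142 142 138]
-100 19 zmax [107. 112. 114.] [142 142 138]
-96 18 zmax [106. 111. 114.] [143 142 138]
-92 22 zmax [110. 112. 114.] [142 142 138]
-88 19 zmax [110. 112. 114.] [141 141 138]
-84 20 zmax [107. 111. 114.] [122 124 120]
-80 29 zmax [ 47. 100. 109.] [53 55 52]
-76 18 zmax [43. 45. 46.] [24 26 25]
-72 18 zmax [42. 45. 47.] [22 24 22]
-68 18 zmax [43. 46. 48.] [22 23 22]
-64 16 zmax [43. 46. 47.] [23 24 23]
-60 18 zmax 
[... 3484 characters left out ...]
 20 zmax [95. 96. 98.] [103  60  29]
48 19 zmax [94. 96. 98.] [104  65  36]
52 20 zmax [95. 97. 99.] [104  66  39]
56 23 zmax [95. 97. 99.] [104  67  39]
60 20 zmax [96. 97. 98.] [102  60  29]
64 20 zmax [95. 97. 99.] [99 55 24]
68 5 zmax [95. 95. 96.] [75 58 45]
72 18 zmax [45. 49. 76.] [47 48 49]
76 20 zmax [45. 47. 75.] [45 45 45]
80 22 zmax [45. 48. 75.] [59 59 58]
84 22 zmax [45. 47. 75.] [56 55 56]
88 16 zmax [45. 47. 75.] [54 55 54]
92 23 zmax [45. 48. 73.] [57 57 56]
96 22 zmax [45. 48. 74.] [52 52 52]
100 20 zmax [45. 47. 75.] [51 51 51]
104 15 zmax [45. 47. 74.] [49 49 49]
108 27 zmax [45. 48. 75.] [62 63 62]
112 20 zmax [46. 49. 76.] [55 55 55]
116 17 zmax [46. 49. 74.] [70 70 69]
```

```bash
python3 -m creep '[[0.6,25,-45,0,-0.14],[0.6,50,-90,0,-0.28],[0.6,75,-135,0,-0.42],[0.6,100,-180,0,-0.56],[0.6,125,-225,0,-0.70],[0.6,150,-270,0,-0.84],[0.6,175,-315,0,-0.98],[0.6,200,-360,0,-1.12]]'
```

```text
time_s: 2.0
tcp_pos: [0.416, 0.2331, 0.242]
ee_rot: [[0.001, -0.996, -0.084], [0.001, -0.084, 0.996], [-1.0, -0.001, 0.001]]
wrist_force: [1.4, 0.6, 0.4]
gripper_width: 0.604
```

```bash
python3 -m creep '[[0.6,15,-30,-15,-0.1],[0.6,33,-59,-30,-0.2],[0.6,33,-59,-50,-0.3],[0.6,33,-59,-70,-0.35],[0.6,33,-59,-82,-0.35],[0.6,33,-59,-82,-0.35],[0.6,33,-59,-82,-0.35],[0.6,33,-59,-82,-0.35]]'
python3 - <<'E'
from h import *
p=capture("wrist");cv2.imwrite("pics/w1.png",p["image"]);print(p["mtx"],p["eye"],p["attitude"])
t=capture("top");s=capture("scene")
for n,p in (("top",t),("scene",s)):
    W=cloud(p);H=hsv(p);h,S,v=[H[...,i].astype(int) for i in range(3)]
    g=(h>45)&(h<85)&(S>120)&(v>40)
    for b in blobs(g,20):
        q=W[b];q=q[np.isfinite(q).all(1)];tp=q[q[:,2]>0.07]
        bod=q[(q[:,2]<0.055)&(q[:,2]>0.04)]
        print(n,len(q),np.round(q.mean(0),3),"tabtop",len(tp),np.round(np.median(tp,0),4) if len(tp) else 0,cv2.minAreaRect((q[:,:2]*1000).astype(np.float32)))
E
```

```text
time_s: 2.8
tcp_pos: [0.4496, 0.1746, 0.161]
ee_rot: [[0.003, -0.965, 0.263], [0.002, 0.263, 0.965], [-1.0, -0.002, 0.002]]
wrist_force: [-0.2, -0.4, 0.2]
gripper_width: 0.598
[[297.31863964   0.         250.67786154]
 [  0.         297.31863964 189.05343883]
 [  0.           0.           1.        ]] [0.42848235 0.09738915 0.30458162] [[-0.96495024 -0.25023077 -0.07909232]
 [ 0.26241709 -0.92333859 -0.28032683]
 [-0.00288259 -0.29125661  0.95664062]]
top 95 [ 0.459 -0.017  0.062] tabtop 33 [ 0.4578 -0.0154  0.0824] ((457.9249267578125, -16.624980926513672), (18.679725646972656, 42.444766998291016), 68.2264175415039)
top 95 [ 0.439 -0.153  0.063] tabtop 36 [ 0.4387 -0.1544  0.0824] ((438.45635986328125, -153.95376586914062), (20.121620178222656, 42.65660095214844), 80.32307434082031)
scene 316 [ 0.448 -0.153  0.042] tabtop 39 [ 0.4431 -0.1548  0.0815] ((439.5833435058594, -153.81393432617188), (24.460229873657227, 49.800662994384766), 74.29337310791016)
scene 342 [ 0.467 -0.016  0.042] tabtop 43 [ 0.4616 -0.0172  0.0813] ((458.9693908691406, -16.28963851928711), (24.84732437133789, 50.01499938964844), 64.22559356689453)
scene 277 [0.46  0.173 0.043] tabtop 38 [0.4545 0.1735 0.0832] ((449.0386047363281, 174.9556427001953), (23.933761596679688, 50.161094665527344), 71.04198455810547)
```

View pics/w1.png

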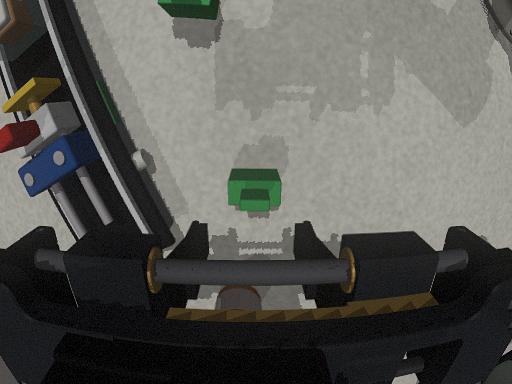

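Spacer C shows at wrist px (255,190), square to the gripper and centred between the fingertips (197 and 305). I'll check it with the fisheye depth.

```bash
cat >> h.py <<'E'
def wcloud(p):
    K=np.array(p["mtx"]);z=p["z_map"];v,u=np.mgrid[:z.shape[0],:z.shape[1]]
    x=(u-K[0,2]);y=(v-K[1,2]);r=np.hypot(x,y)+1e-9;th=r/K[0,0]
    d=np.stack([np.sin(th)*x/r,-np.sin(th)*y/r,-np.cos(th)],-1)
    pc=d/np.cos(th)[...,None]*z[...,None]
    W=pc@np.array(p["attitude"]).T+np.array(p["eye"]); W[(z<=0)|(th>1.4)]=np.nan
    return W
E
python3 - <<'E'
from h import *
p=capture("wrist")
W=wcloud(p);H=hsv(p);h,S,v=[H[...,i].astype(int) for i in range(3)]
g=(h>45)&(h<85)&(S>120)&(v>40)
for b in blobs(g,40):
    q=W[b];q=q[np.isfinite(q).all(1)];tp=q[q[:,2]>0.075]
    print(len(q),np.round(q.mean(0),3),"tabtop",len(tp),np.round(np.median(tp,0),4) if len(tp) else 0,cv2.minAreaRect((tp[:,:2]*1000).astype(np.float32)) if len(tp) else 0,cv2.minAreaRect((q[:,:2]*1000).astype(np.float32)))
E
```

```text
247 [ 0.458 -0.005  0.05 ] tabtop 0 0 0 ((461.27978515625, -5.725844383239746), (6.081310272216797, 46.989688873291016), 69.39480590820312)
1114 [0.446 0.174 0.06 ] tabtop 319 [0.4474 0.1758 0.0825] ((447.4886779785156, 175.97854614257812), (8.721879959106445, 23.998350143432617), 74.94330596923828) ((446.82086181640625, 176.0036163330078), (23.34136962890625, 45.8555793762207), 73.63653564453125)
```

```bash
python3 -m creep '[[0.6,-2,1,-25,0],[0.6,-2,1,-50,0],[0.6,-2,1,-75,0],[0.6,-2,1,-89,0],[0.6,-2,1,-89,0],[0.2,-2,1,-89,0],[0.1,-2,1,-89,0],[0.1,-2,1,-89,0]]'
python3 -m creep '[[0.1,0,0,0,0],[0.1,0,0,0,0],[0.1,0,0,0,0],[0.1,0,0,20,0],[0.1,0,0,40,0],[0.1,0,0,60,0],[0.1,0,0,80,0],[0.1,0,0,80,0]]'
python3 - <<'E'
from h import *
p=capture("wrist");cv2.imwrite("pics/w2.png",p["image"])
p=capture("scene");cv2.imwrite("pics/s2.png",p["image"])
E
```

```text
time_s: 3.8
tcp_pos: [0.4479, 0.1758, 0.0727]
ee_rot: [[0.004, -0.965, 0.263], [0.003, 0.263, 0.965], [-1.0, -0.003, 0.004]]
wrist_force: [0.4, -0.3, -0.5]
gripper_width: 0.408
time_s: 4.6
tcp_pos: [0.4493, 0.1768, 0.1552]
ee_rot: [[0.009, -0.965, 0.262], [0.006, 0.262, 0.965], [-1.0, -0.007, 0.008]]
wrist_force: [0.4, 0.8, 0.5]
gripper_width: 0.272
```

View pics/w2.png

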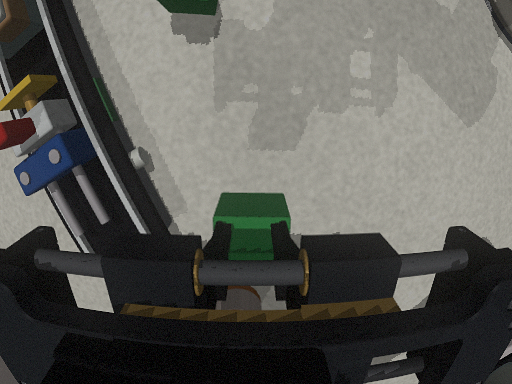

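View pics/s2.png

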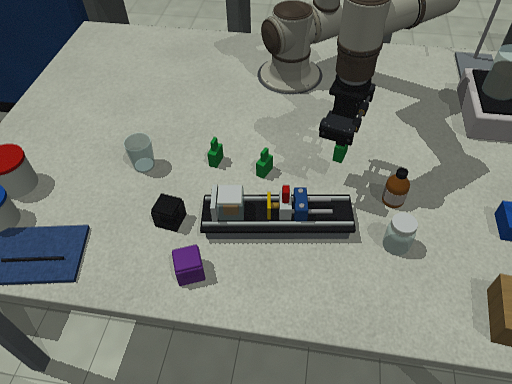

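Spacer held (width 0.272 × 87 = 23.7 mm, the tab's 24 mm), square in the fingers at wrist px (252,215). Carrying it above the lane next.

```bash
python3 -m creep '[[0.1,15,-17,30,0.06],[0.1,45,-50,60,0.13],[0.1,75,-83,60,0.20],[0.1,105,-116,60,0.27],[0.1,135,-149,60,0.34],[0.1,165,-182,60,0.42],[0.1,183,-202,60,0.42],[0.1,183,-202,60,0.42]]'
python3 -m creep '[[0.1,0,0,0,0],[0.1,0,0,0,0],[0.1,0,0,0,0],[0.1,0,0,0,0],[0.1,0,0,0,0],[0.1,0,0,0,0],[0.1,0,0,0,0],[0.1,0,0,0,0]]'
python3 - <<'E'
from h import *
p=capture("wrist");cv2.imwrite("pics/w3.png",p["image"]); np.savez("w3.npz",**{k:p[k] for k in("image","z_map","mtx","eye","attitude")})
for n in("scene",):
    s=capture(n);cv2.imwrite("pics/s3.png",cv2.resize(s["image"][100:270,150:400],None,fx=3,fy=3,interpolation=cv2.INTER_CUBIC))
print(sense()["tcp_pos"],sense()["ee_rot"])
E
```

```text
time_s: 5.5
tcp_pos: [0.6314, -0.0291, 0.2091]
ee_rot: [[-0.002, -0.989, -0.149], [0.003, -0.149, 0.989], [-1.0, 0.001, 0.004]]
wrist_force: [-1.7, 1.4, -0.1]
gripper_width: 0.271
time_s: 6.3
tcp_pos: [0.6314, -0.029, 0.2093]
ee_rot: [[-0.002, -0.989, -0.149], [0.004, -0.149, 0.989], [-1.0, 0.001, 0.004]]
wrist_force: [-0.7, -0.1, -0.2]
gripper_width: 0.268
[ 0.63140736 -0.02906019  0.20917993] [[-0.00182614 -0.98885225 -0.14888885]
 [ 0.0035504  -0.14889457  0.9888467 ]
 [-0.99999203  0.00127716  0.00378272]]
```

View pics/w3.png

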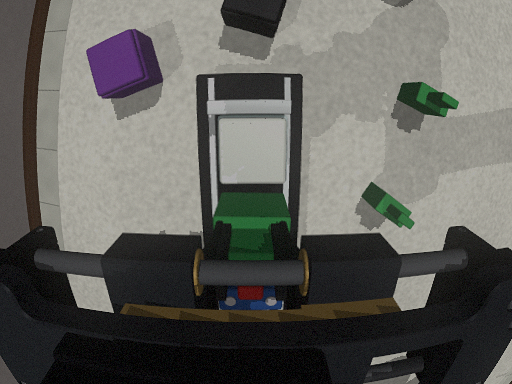

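View pics/s3.png

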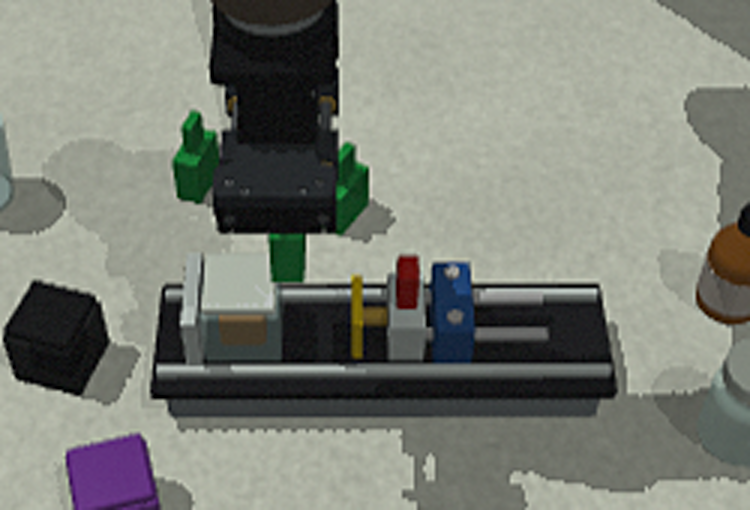

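Wrist view: the held block is at (252,215), jar lid at (252,150), stop bar at (250,106), and the lane runs straight down the image, so the yaw matches.

Run:
```python
from h import *
p=dict(np.load("w3.npz"));W=wcloud(p).reshape(-1,3);im=p["image"].reshape(-1,3).astype(int)
C=np.array([.6217,.0398]);t=np.radians(9.0);ex=np.array([np.cos(t),np.sin(t)]);ey=np.array([-np.sin(t),np.cos(t)])
d=W[:,:2]-C;x=d@ex*1e3;y=d@ey*1e3;z=W[:,2]*1e3
for yb in np.arange(-160,-50,3):
    k=(abs(y-yb)<1.5)&(abs(x)<18)
    if k.sum(): print(yb,k.sum(),np.round(np.percentile(z[k],[10,50,90])),im[k].mean(0).astype(int))
# lane edges (dark edges z~45)
for zlo,zhi,n in[(108,116,"lid"),(100,107,"stop"),(48,58,"lips")]:
    k=(z>zlo)&(z<zhi)&(abs(x)<60)&(y>-170)&(y<-80 if n!="stop" else y<-138)
    print(n,k.sum(),np.round(np.percentile(x[k],[1,50,99]),1),np.round(np.percentile(y[k],[1,50,99]),1))
g=(im[:,1]>1.5*im[:,2])&(im[:,1]>1.5*im[:,0])&(im[:,1]>30)&(abs(x)<40)&(y<-30)&(y>-100)
q=W[g];print("held",g.sum(),np.round([z[g].min(),z[g].max()]),np.percentile(x[g],[1,99]),np.percentile(y[g],[1,99]))
fr=g&(y<np.percentile(y[g],1)+2.5); print(np.percentile(z[fr],[1,50,99]))
k=g&(z<125); print(cv2.minAreaRect((q[:,:2]*1000).astype(np.float32)))
tc=sense()["tcp_pos"][:2]-C;print("tcp tray",tc@ex*1e3,tc@ey*1e3)
```

```text
-160 105 [44. 45. 46.] [41 41 41]
-157 105 [45. 46. 47.] [41 41 42]
-154 104 [45. 46. 47.] [39 40 40]
-151 122 [105. 105. 106.] [138 139 137]
-148 133 [105. 106. 106.] [162 163 161]
-145 173 [105. 106. 107.] [155 156 154]
-142 149 [105. 106. 106.] [150 152 149]
-139 153 [ 94. 101. 106.] [96 98 93]
-136 175 [100. 109. 111.] [120 124 119]
-133 180 [111. 111. 112.] [164 170 169]
-130 152 [111. 112. 112.] [166 172 171]
-127 161 [111. 112. 112.] [165 172 171]
-124 178 [111. 112. 112.] [165 171 170]
-121 153 [111. 111. 112.] [164 171 170]
-118 159 [111. 112. 112.] [164 171 170]
-115 173 [111. 112. 112.] [163 171 169]
-112 138 [111. 112. 112.] [163 170 168]
-109 352 [111. 267. 281.] [93 97 95]
-106 659 [112. 275. 284.] [60 68 70]
-103 1559 [264. 276. 281.] [55 58 59]
-100 1455 [112. 278. 282.] [68 69 70]
-97 5867 [279. 307. 313.] [17 17 17]
-94 6331 [287. 299. 311.] [20 25 28]
-91 258 [111. 112. 285.] [ 98 105 106]
-88 246 [111. 112. 276.] [106 111 110]
-85 219 [111. 112. 272.] [107 111 110]
-82 1775 [141. 170. 225.] [43 66 39]
-79 1123 [186. 210. 233.] [27 41 24]
-76 643 [186. 198. 253.] [34 62 27]
-73 1075 [193. 212. 219.] [28 53 21]
-70 187 [218. 219. 255.] [20 35 17]
-67 159 [239. 240. 251.] [13 14 15]
-64 155 [239. 240. 248.] [14 14 15]
-61 196 [ 45. 239. 242.] [24 24 23]
-58 102 [45. 46. 47.] [32 34 33]
-55 89 [45. 46. 46.] [33 35 34]
-52 42 [45. 45. 46.] [35 44 34]
lid 4404 [-29.7  -2.5  24.6] [-135.7 -109.4  -81.3]
stop 1200 [-34.2  -0.2  33.8] [-151.3 -145.4 -139.4]
lips 745 [-40.9  35.7  40.9] [-169.7 -123.9  -80.8]
held 3657 [ 45. 220.] [-24.54549063  20.92159194] [-82.26225204 -70.82590667]
[139.23154042 169.75350903 187.96268412]
((628.0239868164062, -27.24695587158203), (53.976016998291016, 30.82985496520996), 6.891464710235596)
tcp tray -1.1842610583044964 -69.53097379190015
```

```bash
python3 -m creep '[[0.1,0,5,0,0.01],[0.1,0,5,-20,0.01],[0.1,0,5,-40,0.01],[0.1,0,5,-55,0.01],[0.1,0,5,-70,0.01],[0.1,0,5,-80,0.01],[0.1,0,5,-85,0.01],[0.1,0,5,-85,0.01]]'
python3 - <<'E'
from h import *
p=capture("wrist");cv2.imwrite("pics/w4.png",p["image"]); np.savez("w4.npz",**{k:p[k] for k in("image","z_map","mtx","eye","attitude")})
s=capture("scene");cv2.imwrite("pics/s4.png",cv2.resize(s["image"][150:250,190:370],None,fx=4,fy=4,interpolation=cv2.INTER_CUBIC))
E
```

```text
time_s: 7.2
tcp_pos: [0.6312, -0.024, 0.1236]
ee_rot: [[-0.003, -0.987, -0.159], [0.003, -0.159, 0.987], [-1.0, 0.002, 0.004]]
wrist_force: [-0.1, 0.7, -0.3]
gripper_width: 0.272
```

View pics/s4.png

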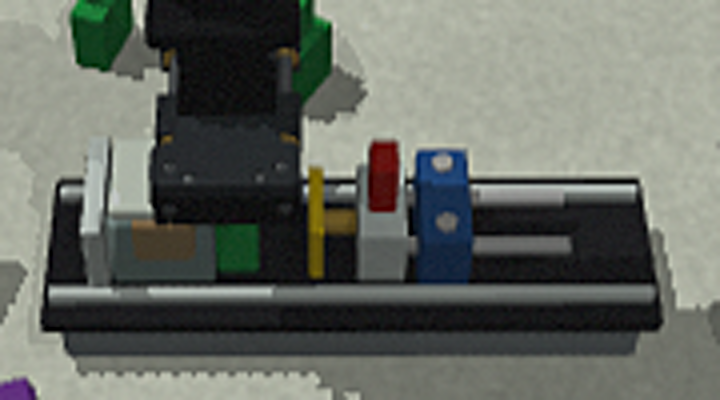

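View pics/w4.png

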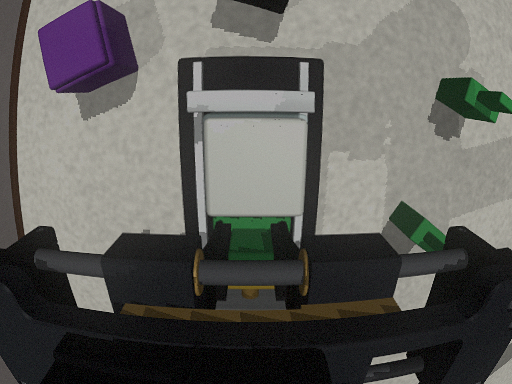

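```bash
python3 -m creep '[[0.1,0,0,-3,0],[0.1,0,0,-6,0],[0.1,0,0,-6,0],[0.6,0,0,-6,0],[0.6,0,0,-6,0],[0.6,0,0,-6,0],[0.6,0,0,0,0],[0.6,0,0,20,0]]'
python3 -m creep '[[0.6,0,0,20,0],[0.6,0,0,35,0],[0.6,-6,35,35,0],[0.6,-11,70,35,0],[0.6,-13,81,35,0],[0.6,-13,81,35,0],[0.6,-13,81,35,0],[0.6,-13,81,35,0]]'
python3 - <<'E'
from h import *
p=capture("wrist");cv2.imwrite("pics/w5.png",p["image"]); np.savez("w5.npz",**{k:p[k] for k in("image","z_map","mtx","eye","attitude")})
s=capture("scene");cv2.imwrite("pics/s5.png",cv2.resize(s["image"][150:250,190:370],None,fx=4,fy=4,interpolation=cv2.INTER_CUBIC))
W=wcloud(p).reshape(-1,3);im=p["image"].reshape(-1,3).astype(int)
C=np.array([.6217,.0398]);t=np.radians(9.0);ex=np.array([np.cos(t),np.sin(t)]);ey=np.array([-np.sin(t),np.cos(t)])
d=W[:,:2]-C;x=d@ex*1e3;y=d@ey*1e3;z=W[:,2]*1e3
def st(n,k): 
    if k.sum(): print(n,k.sum(),"x",np.round(np.percentile(x[k],[1,50,99]),1),"y",np.round(np.percentile(y[k],[1,50,99]),1),"z",np.round(np.percentile(z[k],[1,50,99]),1))
b,g,r=im.T
near=(abs(x)<60)&(abs(y)<160)&(z<140)
st("green",near&(g>1.5*r)&(g>1.5*b)&(g>30))
st("greentop",near&(g>1.5*r)&(g>1.5*b)&(g>30)&(z>120))
st("greenbody",near&(g>1.5*r)&(g>1.5*b)&(g>30)&(z<100)&(z>92))
st("yellow",near&(g>2*b)&(r>2*b)&(r>60)&(g>0.6*r)&(z>80))
st("red",near&(r>2*g)&(r>2*b)&(r>50))
st("lid",near&(z>109)&(z<116)&(y<-70)&(b>90))
tc=sense()["tcp_pos"][:2]-C;print("tcp tray",tc@ex*1e3,tc@ey*1e3,sense()["tcp_pos"])
E
```

```text
time_s: 8.1
tcp_pos: [0.6306, -0.0241, 0.1434]
ee_rot: [[-0.005, -0.987, -0.159], [0.003, -0.159, 0.987], [-1.0, 0.005, 0.004]]
wrist_force: [0.9, 0.6, -0.8]
gripper_width: 0.581
time_s: 8.9
tcp_pos: [0.6177, 0.0558, 0.1784]
ee_rot: [[-0.005, -0.987, -0.158], [0.003, -0.158, 0.988], [-1.0, 0.005, 0.004]]
wrist_force: [-0.8, 0.3, 0.8]
gripper_width: 0.599
green 1887 x [-23.6  -0.3  23.1] y [-76.  -64.4 -53.1] z [ 93.9  95.9 128.8]
greentop 582 x [-12.   -0.3  11.4] y [-69.7 -64.5 -59.8] z [125.1 127.4 129. ]
greenbody 1304 x [-23.7  -0.3  23.1] y [-76.  -63.8 -53. ] z [93.8 95.5 97.2]
yellow 737 x [-24.1   0.5  24.4] y [-23.1 -19.9 -15.4] z [80.7 90.3 91.9]
red 1082 x [-10.9   0.4  11.6] y [10.9 12.9 25.2] z [ 95.1 129.2 131.6]
lid 5789 x [-29.6  -2.3  24.3] y [-134.8 -106.9  -80.9] z [109.4 111.5 113.2]
tcp tray -1.4826334906933147 16.40177750245004 [0.61766982 0.05576791 0.17823902]
```

View pics/s5.png

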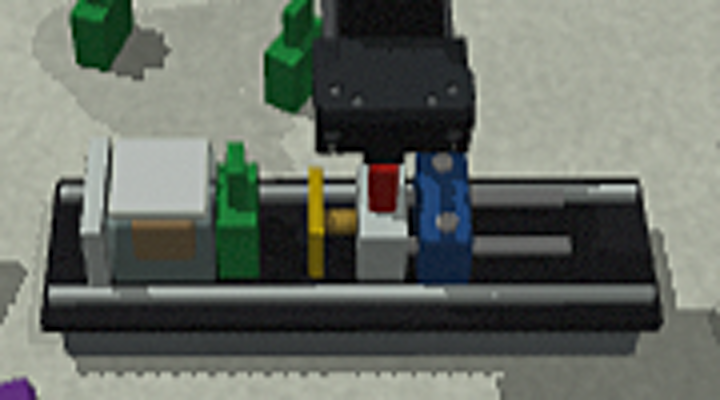

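View pics/w5.png

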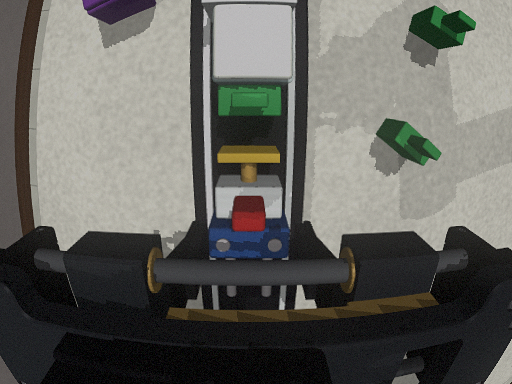

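Spacer 1 stands square about 2 mm off the jar (tray y −64.5, wrist px (250,100)). The pad face is near −24, leaving about 28 mm for a 24 mm block. I'll back the jaw off a few mm by its handle to make room.

```bash
python3 -m creep '[[0.6,2,2,-20,0],[0.6,2,2,-40,0],[0.6,2,2,-55,0],[0.6,2,2,-61,0],[0.6,2,2,-61,0],[0.1,2,2,-61,0],[0.1,2,2,-61,0],[0.1,2,2,-61,0]]'
python3 -m creep '[[0.1,0,0,0,0],[0.1,0,0,0,0],[0.1,0,0,0,0],[0.1,0,2,0,0],[0.1,-1,4,0,0],[0.1,-1,4,0,0],[0.1,-1,4,0,0],[0.1,-1,4,0,0]]'
```

```text
time_s: 9.8
tcp_pos: [0.6201, 0.0579, 0.1182]
ee_rot: [[-0.004, -0.988, -0.157], [0.003, -0.157, 0.988], [-1.0, 0.003, 0.004]]
wrist_force: [0.4, -0.4, -0.6]
gripper_width: 0.416
time_s: 10.6
tcp_pos: [0.6186, 0.0603, 0.1186]
ee_rot: [[-0.005, -0.988, -0.157], [0.001, -0.157, 0.988], [-1.0, 0.005, 0.002]]
wrist_force: [-4.1, -4.4, 3.2]
gripper_width: 0.27
```

```bash
python3 -m creep '[[0.6,0,0,0,0],[0.6,0,0,0,0],[0.6,0,0,0,0],[0.6,0,0,20,0],[0.6,0,0,50,0],[0.6,-30,-15,62,-0.1],[0.6,-70,-35,62,-0.22],[0.6,-110,-52,62,-0.35]]'
python3 -m creep '[[0.6,-30,-13,0,-0.13],[0.6,-50,-24,0,-0.25],[0.6,-50,-24,0,-0.25],[0.6,-50,-24,0,-0.25],[0.6,-50,-24,0,-0.25],[0.6,-50,-24,0,-0.25],[0.6,-50,-24,0,-0.25],[0.6,-50,-24,0,-0.25]]'
python3 - <<'E'
from h import *
p=capture("wrist");cv2.imwrite("pics/w6.png",p["image"])
W=wcloud(p);H=hsv(p);h,S,v=[H[...,i].astype(int) for i in range(3)]
g=(h>45)&(h<85)&(S>120)&(v>40)
for b in blobs(g,40):
    q=W[b];q=q[np.isfinite(q).all(1)];tp=q[(q[:,2]>0.076)]
    print(len(q),np.round(q.mean(0),3),"tabtop",len(tp),cv2.minAreaRect((tp[:,:2]*1000).astype(np.float32)) if len(tp) else 0)
s=capture("scene");cv2.imwrite("pics/s6.png",cv2.resize(s["image"][150:250,190:370],None,fx=4,fy=4,interpolation=cv2.INTER_CUBIC))
W=cloud(s).reshape(-1,3);im=s["image"].reshape(-1,3).astype(int)
C=np.array([.6217,.0398]);t=np.radians(9.0);ex=np.array([np.cos(t),np.sin(t)]);ey=np.array([-np.sin(t),np.cos(t)])
d=W[:,:2]-C;x=d@ex*1e3;y=d@ey*1e3;z=W[:,2]*1e3
def st(n,k): 
    if k.sum(): print(n,k.sum(),"x",np.round(np.percentile(x[k],[1,50,99]),1),"y",np.round(np.percentile(y[k],[1,50,99]),1),"z",np.round(np.percentile(z[k],[1,50,99]),1))
b,g,r=im.T
near=(abs(x)<60)&(abs(y)<160)&(z<140)
st("green",near&(g>1.5*r)&(g>1.5*b)&(g>30))
st("greentop",near&(g>1.5*r)&(g>1.5*b)&(g>30)&(z>120))
st("yellow",near&(g>2*b)&(r>2*b)&(r>60)&(g>0.6*r)&(z>80))
st("red",near&(r>2*g)&(r>2*b)&(r>50))
E
```

```text
time_s: 11.4
tcp_pos: [0.5079, 0.0082, 0.1808]
ee_rot: [[-0.003, -0.981, 0.196], [0.004, 0.196, 0.981], [-1.0, 0.004, 0.003]]
wrist_force: [-1.1, -1.1, 0.4]
gripper_width: 0.599
time_s: 12.2
tcp_pos: [0.4583, -0.0156, 0.1805]
ee_rot: [[-0.003, -0.902, 0.432], [0.004, 0.432, 0.902], [-1.0, 0.004, 0.003]]
wrist_force: [-0.5, -0.7, -0.9]
gripper_width: 0.598
792 [ 0.436 -0.153  0.062] tabtop 279 ((438.21527099609375, -154.0124969482422), (9.247764587402344, 23.960859298706055), 80.46005249023438)
940 [ 0.456 -0.018  0.06 ] tabtop 271 ((458.08428955078125, -16.087942123413086), (9.212562561035156, 23.20779037475586), 66.12447357177734)
green 324 x [-20.1  17.   24.3] y [-77.5 -65.3 -54.1] z [ 46.1  95.3 130.5]
greentop 40 x [-9.7  3.6 11.1] y [-71.  -66.5 -62.1] z [121.  128.  131.3]
yellow 78 x [-20.9   4.3  25. ] y [-22.  -18.4 -11.6] z [80.3 91.3 94.7]
red 124 x [-10.4   8.7  12.5] y [12.  19.6 27.2] z [ 95.4 125.2 133.8]
```

View pics/s6.png

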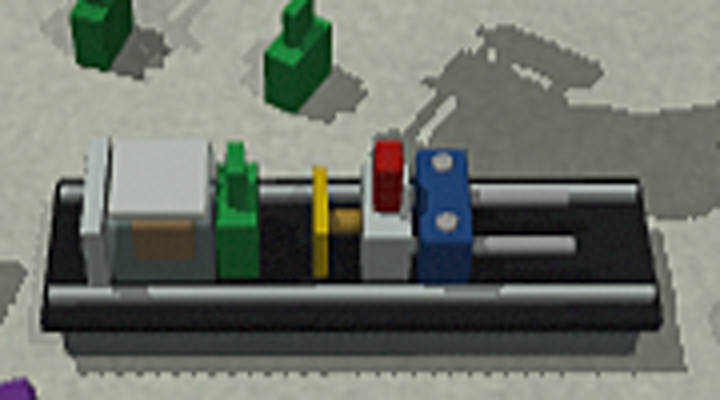

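View pics/w6.png

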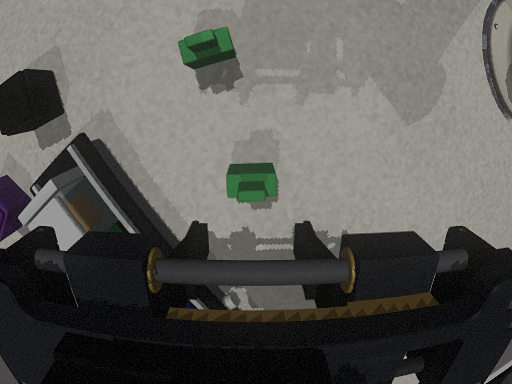

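Pad moved back about 3 mm (yellow at crop px (320,220)). Spacer B's tab is at (458, −16) mm with yaw −23.9°, under the gripper. Grasping it now.

```bash
python3 -m creep '[[0.6,0,-1,-30,0.03],[0.6,0,-1,-60,0.03],[0.6,0,-1,-90,0.03],[0.6,0,-1,-108,0.03],[0.6,0,-1,-108,0.03],[0.2,0,-1,-108,0.03],[0.1,0,-1,-108,0.03],[0.1,0,-1,-108,0.03]]'
python3 -m creep '[[0.1,0,0,0,0],[0.1,0,0,0,0],[0.1,0,0,0,0],[0.1,0,0,30,0],[0.1,0,0,60,0],[0.1,0,0,90,0],[0.1,0,0,120,0],[0.1,0,0,140,0]]'
```

```text
time_s: 13.1
tcp_pos: [0.459, -0.0164, 0.0738]
ee_rot: [[0.0, -0.914, 0.405], [0.005, 0.405, 0.914], [-1.0, 0.002, 0.005]]
wrist_force: [-0.7, 0.4, 0.2]
gripper_width: 0.411
time_s: 13.9
tcp_pos: [0.4594, -0.0164, 0.2159]
ee_rot: [[0.003, -0.914, 0.405], [0.006, 0.405, 0.914], [-1.0, -0.0, 0.006]]
wrist_force: [0.2, 1.6, -0.5]
gripper_width: 0.267
```

```bash
python3 -m creep '[[0.1,20,2,0,0.1],[0.1,55,6,0,0.2],[0.1,90,10,0,0.3],[0.1,125,14,0,0.42],[0.1,155,18,0,0.52],[0.1,168,20,0,0.575],[0.1,168,20,0,0.575],[0.1,168,20,0,0.575]]'
python3 - <<'E'
from h import *
p=capture("wrist");cv2.imwrite("pics/w7.png",p["image"])
W=wcloud(p).reshape(-1,3);im=p["image"].reshape(-1,3).astype(int)
C=np.array([.6217,.0398]);t=np.radians(9.0);ex=np.array([np.cos(t),np.sin(t)]);ey=np.array([-np.sin(t),np.cos(t)])
d=W[:,:2]-C;x=d@ex*1e3;y=d@ey*1e3;z=W[:,2]*1e3
def st(n,k): 
    if k.sum(): print(n,k.sum(),"x",np.round(np.percentile(x[k],[1,50,99]),1),"y",np.round(np.percentile(y[k],[1,50,99]),1),"z",np.round(np.percentile(z[k],[1,50,99]),1))
b,g,r=im.T
gr=(g>1.5*r)&(g>1.5*b)&(g>30)&(abs(x)<60)
st("s1",gr&(y<-45)&(z<132)); st("s1body",gr&(y<-45)&(z<98)&(z>92))
st("held",gr&(z>136)&(y>-60)); st("heldlow",gr&(z>136)&(z<170)&(y>-60))
st("yellow",(abs(x)<60)&(g>2*b)&(r>2*b)&(r>60)&(g>0.6*r)&(z>80)&(z<100))
q=sense();tc=q["tcp_pos"][:2]-C;print("tcp tray",tc@ex*1e3,tc@ey*1e3,q["tcp_pos"],np.degrees(np.arctan2(-q["ee_rot"][1][1],-q["ee_rot"][0][1])))
E
```

```text
time_s: 14.7
tcp_pos: [0.6267, 0.0036, 0.2151]
ee_rot: [[-0.003, -0.988, -0.157], [0.006, -0.157, 0.988], [-1.0, 0.002, 0.006]]
wrist_force: [-0.1, 0.7, -1.1]
gripper_width: 0.273
s1 1379 x [-23.5  -0.   23.4] y [-76.5 -68.3 -53.4] z [ 91.7  96.2 128.8]
s1body 831 x [-23.5   0.9  23.5] y [-76.4 -69.1 -53.3] z [93.9 95.6 97.2]
held 3703 x [-24.   -0.7  21.4] y [-49.2 -46.6 -37.5] z [145.4 191.  223.9]
heldlow 751 x [-24.3  -1.5  21.3] y [-49.  -48.4 -47.9] z [144.6 157.9 169.8]
tcp tray -0.9325776566216789 -36.614543263104615 [0.62650668 0.00349036 0.21550603] 9.020439845229983
```

View pics/w7.png

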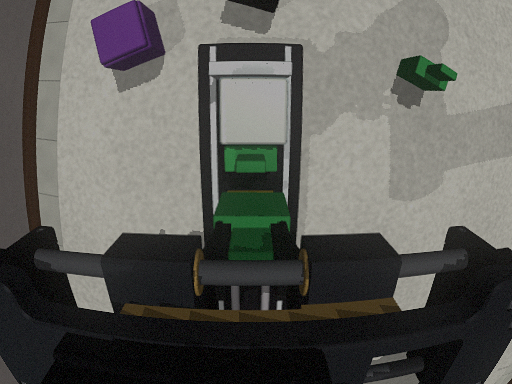

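Held block front face is at −49 and the spacer 1 back at −53. Clearance is about 3.5 mm on each side, so I can lower it.

```bash
python3 -m creep '[[0.1,0,0,-20,0],[0.1,0,0,-40,0],[0.1,0,0,-55,0],[0.1,0,0,-70,0],[0.1,0,0,-80,0],[0.1,0,0,-88,0],[0.1,0,0,-91,0],[0.1,0,0,-91,0]]'
python3 - <<'E'
from h import *
s=capture("scene");cv2.imwrite("pics/s8.png",cv2.resize(s["image"][150:250,190:370],None,fx=4,fy=4,interpolation=cv2.INTER_CUBIC))
E
```

```text
time_s: 15.55
tcp_pos: [0.6264, 0.0035, 0.1245]
ee_rot: [[-0.002, -0.988, -0.157], [0.006, -0.157, 0.988], [-1.0, 0.001, 0.006]]
wrist_force: [0.7, -0.1, -0.2]
gripper_width: 0.273
```

View pics/s8.png

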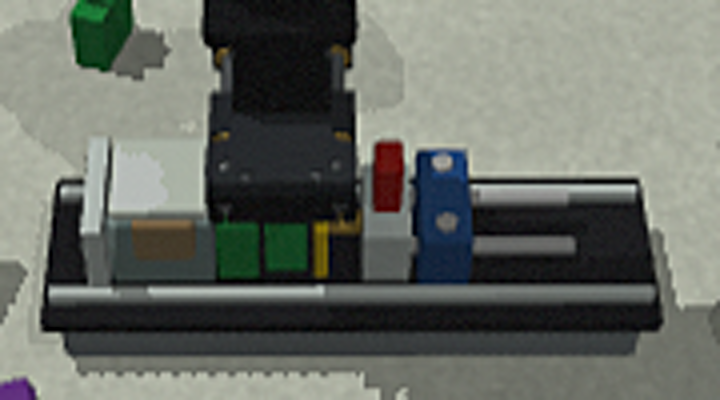

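The block sits between spacer 1 and the pad (crop px (286,247)) with gaps on both sides. I'll set it down, release it and go to the handle.

```bash
python3 -m creep '[[0.1,0,0,-3,0],[0.1,0,0,-6,0],[0.1,0,0,-6,0],[0.6,0,0,-6,0],[0.6,0,0,-6,0],[0.6,0,0,-6,0],[0.6,0,0,0,0],[0.6,0,0,20,0]]'
python3 -m creep '[[0.6,0,0,25,0],[0.6,0,0,35,0],[0.6,-3,25,35,0],[0.6,-8,57,35,0],[0.6,-8,57,35,0],[0.6,-8,57,35,0],[0.6,-8,57,35,0],[0.6,-8,57,35,0]]'
python3 - <<'E'
from h import *
p=capture("wrist");cv2.imwrite("pics/w9.png",p["image"])
s=capture("scene");cv2.imwrite("pics/s9.png",cv2.resize(s["image"][150:250,190:370],None,fx=4,fy=4,interpolation=cv2.INTER_CUBIC))
W=wcloud(p).reshape(-1,3);im=p["image"].reshape(-1,3).astype(int)
C=np.array([.6217,.0398]);t=np.radians(9.0);ex=np.array([np.cos(t),np.sin(t)]);ey=np.array([-np.sin(t),np.cos(t)])
d=W[:,:2]-C;x=d@ex*1e3;y=d@ey*1e3;z=W[:,2]*1e3
def st(n,k): 
    if k.sum(): print(n,k.sum(),"x",np.round(np.percentile(x[k],[1,50,99]),1),"y",np.round(np.percentile(y[k],[1,50,99]),1),"z",np.round(np.percentile(z[k],[1,50,99]),1))
b,g,r=im.T
gr=(g>1.5*r)&(g>1.5*b)&(g>30)&(abs(x)<60)&(abs(y)<100)
st("s1body",gr&(y<-51)&(z<98)&(z>92));st("s2body",gr&(y>-51)&(z<98)&(z>92))
st("s1top",gr&(y<-51)&(z>120)&(z<135));st("s2top",gr&(y>-51)&(z>120)&(z<135))
n=(abs(x)<60)&(abs(y)<100)&(z<140)
st("yellow",n&(g>2*b)&(r>2*b)&(r>60)&(g>0.6*r)&(z>80)&(z<100))
st("red",n&(r>2*g)&(r>2*b)&(r>50));st("redtop",n&(r>2*g)&(r>2*b)&(r>50)&(z>127))
q=sense();tc=q["tcp_pos"][:2]-C;print("tcp tray",tc@ex*1e3,tc@ey*1e3,q["tcp_pos"])
E
```

```text
time_s: 16.4
tcp_pos: [0.6253, 0.0033, 0.1433]
ee_rot: [[-0.006, -0.988, -0.156], [0.005, -0.156, 0.988], [-1.0, 0.005, 0.006]]
wrist_force: [-0.4, -0.2, 0.3]
gripper_width: 0.578
time_s: 17.2
tcp_pos: [0.6173, 0.0595, 0.1781]
ee_rot: [[-0.007, -0.988, -0.155], [0.005, -0.155, 0.988], [-1.0, 0.006, 0.006]]
wrist_force: [-0.3, 0.3, -0.3]
gripper_width: 0.601
s1body 1356 x [-23.5  -0.2  23. ] y [-75.9 -63.7 -53. ] z [94.  95.6 97.1]
s2body 1282 x [-24.6  -1.7  22.1] y [-48.5 -40.9 -25.2] z [93.8 95.5 97.1]
s1top 554 x [-12.5  -0.2  11.4] y [-69.1 -64.5 -59.9] z [125.2 127.4 129. ]
s2top 582 x [-12.6  -0.8  11. ] y [-42.1 -37.3 -32.2] z [124.9 127.3 128.9]
yellow 679 x [-23.9  -0.1  24.4] y [-20.5 -17.3 -12.5] z [83.4 90.4 91.9]
red 1086 x [-11.3  -0.   11.2] y [13.5 15.8 28.3] z [ 95.9 129.3 131.5]
redtop 670 x [-11.3  -0.   11.3] y [13.7 20.3 28.4] z [127.3 130.1 131.6]
tcp tray -1.1551257944943787 20.191418128144278 [0.61740046 0.05956213 0.17822317]
```

View pics/s9.png

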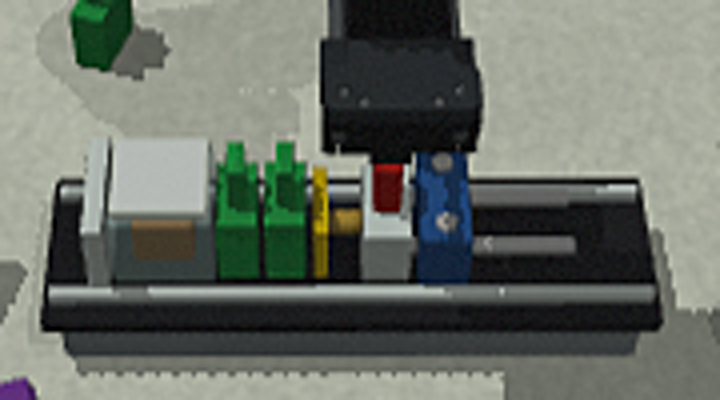

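View pics/w9.png

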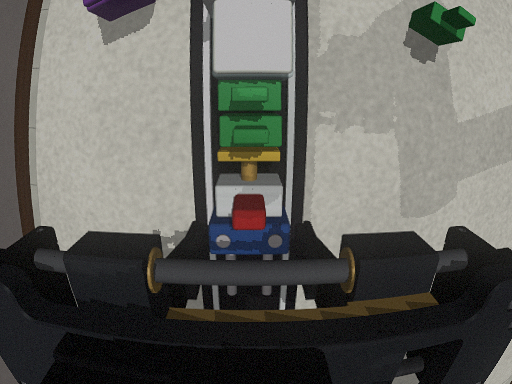

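Both spacers stand square in the lane (wrist px (250,95) and (250,130)), with the handle at (249,212). Contact should come after about 10.5 mm of jaw travel. I'll grip the handle and close the jaw slowly.

```bash
python3 -m creep '[[0.6,1,1,-20,0],[0.6,1,1,-40,0],[0.6,1,1,-55,0],[0.6,1,1,-60,0],[0.6,1,1,-60,0],[0.1,1,1,-60,0],[0.1,1,1,-60,0],[0.1,1,1,-60,0]]'
python3 -m creep '[[0.1,0,0,0,0],[0.1,0,0,0,0],[0.1,0,0,0,0],[0.1,0,-2,0,0],[0.1,1,-4,0,0],[0.1,1,-6,0,0],[0.1,1,-6,0,0],[0.1,1,-6,0,0]]'
python3 -c "
from station import *
print(sense()['tcp_pos'],sense()['wrist_force'])"
```

```text
time_s: 18.1
tcp_pos: [0.6188, 0.0607, 0.1191]
ee_rot: [[-0.005, -0.988, -0.155], [0.006, -0.155, 0.988], [-1.0, 0.004, 0.007]]
wrist_force: [-0.1, 0.7, -0.9]
gripper_width: 0.409
time_s: 18.9
tcp_pos: [0.6195, 0.0543, 0.1197]
ee_rot: [[-0.005, -0.988, -0.155], [0.005, -0.155, 0.988], [-1.0, 0.004, 0.006]]
wrist_force: [-3.1, 0.9, 5.1]
gripper_width: 0.273
[0.61953423 0.05425994 0.11971644] [-3.09526014  0.90779686  5.12842944]
```

```bash
python3 -m creep '[[0.1,0,-1,0,0],[0.1,0,-2,0,0],[0.1,0,-3,0,0],[0.1,1,-4,0,0],[0.1,1,-5,0,0],[0.1,1,-6,0,0],[0.1,1,-6,0,0],[0.1,1,-6,0,0]]'
python3 - <<'E'
from h import *
print(sense()['tcp_pos'],sense()['wrist_force'])
s=capture("scene");cv2.imwrite("pics/s10.png",cv2.resize(s["image"][150:250,190:370],None,fx=4,fy=4,interpolation=cv2.INTER_CUBIC))
E
```

```text
time_s: 19.7
tcp_pos: [0.6205, 0.0484, 0.1197]
ee_rot: [[-0.005, -0.988, -0.155], [0.006, -0.155, 0.988], [-1.0, 0.004, 0.006]]
wrist_force: [-3.4, 3.9, 3.7]
gripper_width: 0.272
[0.62045474 0.04840651 0.11973971] [-3.44406909  3.88883125  3.6622197 ]
```

View pics/s10.png

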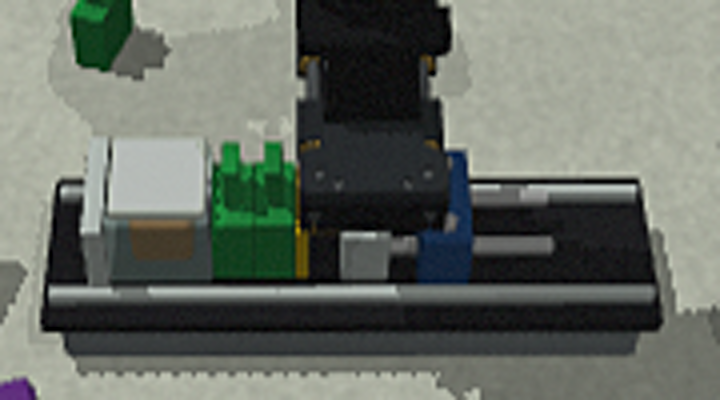

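The stack is closed up and upright. Lane force is about 4.4 N, of which about 1.4 N is friction, so the pad is in about 2.5 mm. I'll push on another 4–5 mm.

```bash
python3 -m creep '[[0.1,0,-1,0,0],[0.1,0,-1,0,0],[0.1,0,-2,0,0],[0.1,0,-2,0,0],[0.1,0,-3,0,0],[0.1,0,-3,0,0],[0.1,0,-3,0,0],[0.1,0,-3,0,0]]'
python3 -c "
from station import *
print(sense()['tcp_pos'],sense()['wrist_force'])"
```

```text
time_s: 20.55
tcp_pos: [0.6208, 0.0462, 0.1197]
ee_rot: [[-0.005, -0.988, -0.156], [0.007, -0.156, 0.988], [-1.0, 0.003, 0.007]]
wrist_force: [-1.8, 4.9, 3.8]
gripper_width: 0.275
[0.6207722  0.04624094 0.11973603] [-1.77842739  4.92265213  3.8229919 ]
```

```bash
python3 -m creep '[[0.1,0,-1,0,0],[0.1,0,-1,0,0],[0.1,0,-2,0,0],[0.1,0,-2,0,0],[0.1,1,-3,0,0],[0.1,1,-3,0,0],[0.1,1,-3,0,0],[0.1,1,-3,0,0]]'
python3 - <<'E'
from h import *
F=[];P=[]
for i in range(8):
    s=capture("wrist" if i%2 else "scene"); q=sense();F.append(q["wrist_force"]);P.append(q["tcp_pos"])
    if i==6: sc=s
    if i==7: w=s
F=np.array(F);ey=np.array([-.1564,.9877,0]);print(F.round(1).tolist(),"lane",F.mean(0)@ey,(F@ey).std(),np.mean(P,0))
cv2.imwrite("pics/s11.png",cv2.resize(sc["image"][150:250,190:370],None,fx=4,fy=4,interpolation=cv2.INTER_CUBIC));cv2.imwrite("pics/w11.png",w["image"])
E
```

```text
time_s: 21.35
tcp_pos: [0.6211, 0.0444, 0.1197]
ee_rot: [[-0.006, -0.988, -0.156], [0.008, -0.156, 0.988], [-1.0, 0.004, 0.009]]
wrist_force: [-5.0, 7.1, 4.3]
gripper_width: 0.275
[[-6.0, 6.4, 5.5], [-5.7, 6.8, 4.8], [-6.4, 6.8, 5.0], [-5.4, 6.4, 5.0], [-5.0, 7.6, 5.9], [-5.6, 6.6, 4.8], [-4.9, 6.5, 5.8], [-4.0, 7.1, 5.4]] lane 7.5346662993533045 0.3266443907319292 [0.62109353 0.04437085 0.11972299]
```

View pics/s11.png

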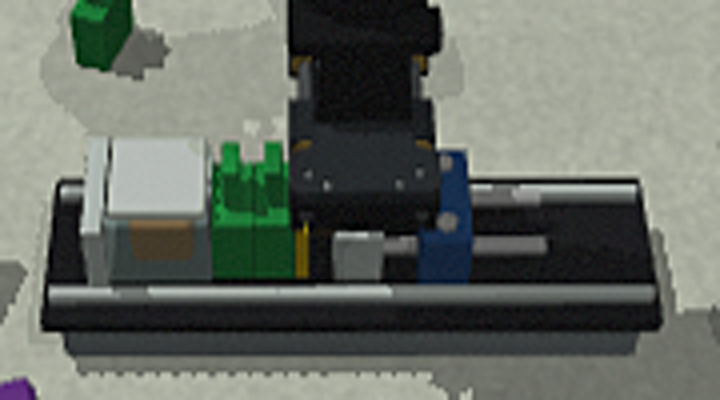

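View pics/w11.png

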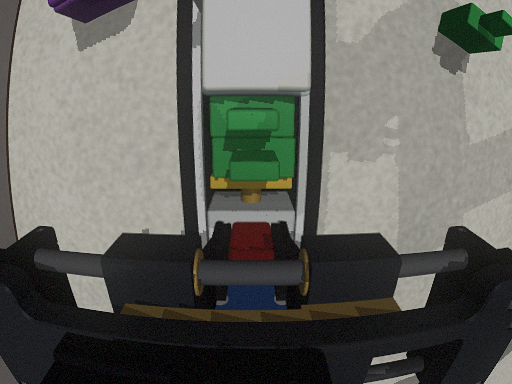

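```bash
python3 -m creep '[[0.1,0,-1,0,0],[0.1,0,-1,0,0],[0.1,0,-2,0,0],[0.1,0,-2,0,0],[0.1,0,-2,0,0],[0.1,0,-2,0,0],[0.1,0,-2,0,0],[0.1,0,-2,0,0]]'
python3 - <<'E'
from h import *
F=[];P=[]
for i in range(8):
    s=capture("wrist" if i%2 else "scene"); q=sense();F.append(q["wrist_force"]);P.append(q["tcp_pos"])
    if i==6: sc=s
    if i==7: w=s
F=np.array(F);ey3=np.array([-.1564,.9877,0]);print("lane",F.mean(0)@ey3,(F@ey3).std(),F.mean(0),np.mean(P,0),P[0],P[-1],q["joint_velocities"])
C=np.array([.6217,.0398]);t=np.radians(9.0);ex=np.array([np.cos(t),np.sin(t)]);ey=np.array([-np.sin(t),np.cos(t)])
for nm,W,p in(("w",wcloud(w),w),("s",cloud(sc),sc)):
    W=W.reshape(-1,3);im=p["image"].reshape(-1,3).astype(int)
    d=W[:,:2]-C;x=d@ex*1e3;y=d@ey*1e3;z=W[:,2]*1e3
    def st(n,k): 
        if k.sum(): print(nm,n,k.sum(),"x",np.round(np.percentile(x[k],[1,50,99]),1),"y",np.round(np.percentile(y[k],[1,50,99]),1),"z",np.round(np.percentile(z[k],[1,50,99]),1))
    b,g,r=im.T
    n=(abs(x)<40)&(abs(y)<150)&(z<140)
    gr=(g>1.5*r)&(g>1.5*b)&(g>30)&n
    st("bodies",gr&(z<98)&(z>92)); st("tabs",gr&(z>120)&(z<135))
    st("yellow",n&(g>2*b)&(r>2*b)&(r>60)&(g>0.6*r)&(z>86)&(z<100))
    st("red",n&(r>2*g)&(r>2*b)&(r>50)); st("lid",n&(z>109)&(z<116)&(y<-70)&(b>90))
    st("jawtop",n&(z>87)&(z<94)&(y>-20)&(y<8)&(abs(r-b)<20)&(b>60))
    tc=P[-1][:2]-C
print("tcp tray",tc@ex*1e3,tc@ey*1e3)
E
```

```text
time_s: 22.55
tcp_pos: [0.6212, 0.0439, 0.1198]
ee_rot: [[-0.005, -0.988, -0.156], [0.01, -0.156, 0.988], [-1.0, 0.003, 0.01]]
wrist_force: [-4.6, 7.9, 4.2]
gripper_width: 0.273
lane 8.572253246647584 0.4556385327004054 [-4.00927349  8.04414587  4.09720615] [0.62113498 0.04390792 0.11974023] [0.62112952 0.04392252 0.11974953] [0.62114852 0.04391174 0.11973402] [ 0.02960825 -0.00510234  0.00215314 -0.02789911  0.03568037  0.06051288]
w bodies 4300 x [-24.3   0.1  22.7] y [-78.7 -56.3 -32.8] z [93.8 95.5 97.1]
w tabs 2239 x [-12.5  -0.7  10.7] y [-71.9 -62.2 -38.8] z [120.7 127.4 129. ]
w yellow 659 x [-24.1   1.9  24.9] y [-31.6 -26.  -23.1] z [89.2 90.6 95.2]
w red 1475 x [-11.    0.2  11.4] y [-3.9 -2.9  2.2] z [ 96.3 121.  131.2]
w lid 9840 x [-29.4  -2.4  24.3] y [-129.4 -105.   -82. ] z [109.6 111.5 113.2]
w jawtop 1305 x [-27.3   0.   27.4] y [-9.7 -5.4  6.8] z [87.3 90.2 93.4]
s bodies 181 x [-22.4   8.4  23.7] y [-79.5 -58.5 -37.8] z [92.4 96.3 97.9]
s tabs 85 x [-10.4   4.2  12. ] y [-73.5 -48.9 -39.8] z [120.4 128.1 132.1]
s yellow 7 x [17.9 23.1 24.8] y [-31.1 -28.8 -26.5] z [86.2 89.8 90.7]
s lid 475 x [-31.4  -1.6  25.5] y [-145.3 -110.8  -83.3] z [109.2 112.6 115.7]
s jawtop 19 x [22.5 25.1 28.6] y [-10.6  -1.6   7.5] z [87.5 90.1 93. ]
tcp tray 0.09852424725634304 4.147383817910808
```

By force the pad is in about 6.1 mm; by geometry it is in 6.3 mm (handle-to-pad distance went from 34.0 to 27.7 mm). That is about half the stroke and the pose is steady. One last look, then I'll hand it in.

Run:
```python
from h import *
s=capture("scene");cv2.imwrite("pics/s12.png",cv2.resize(s["image"][100:280,110:430],None,fx=2.4,fy=2.4,interpolation=cv2.INTER_CUBIC))
print(sense()["tcp_pos"],sense()["wrist_force"])
```

```text
[0.62114828 0.04389504 0.11977835] [-3.51230928  8.28325237  4.14234832]
```

View pics/s12.png

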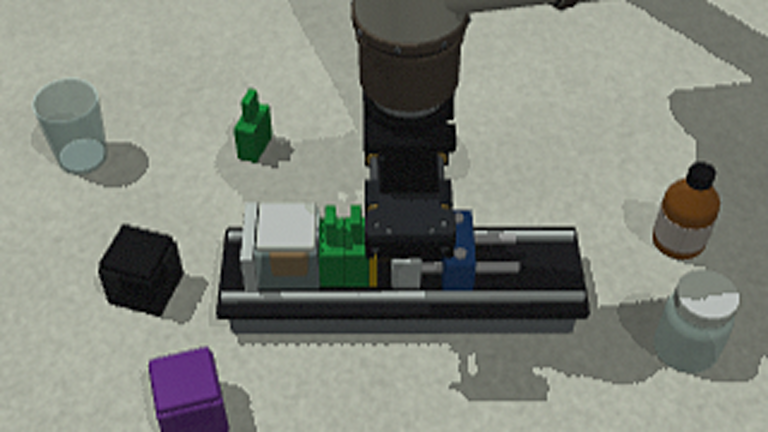

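The jar (285,245), both spacers (345,255) and the pad (373,268) are pressed together and upright. The beaker, bottle and round jar stand where they were.

```bash
python3 -c "
from station import *
print(finish_job())"
```

```text
the job is handed in; nothing more can be done
None
```

The jar is packed and the job is handed in at about 23 s of the 58 s allowed; no verdict was reported. I stood two green spacers upright in the lane. Before placing the second I slid the jaw back about 3 mm to make room. I then closed the jaw by the red handle, and the gripper is still holding it there.

**Last checks**
- **Pad:** about 6.1 mm in by force and 6.3 mm by geometry, a little under half of the 14 mm stroke and inside the 3–12.5 mm limits. The force figure is 8.6 N along the lane less about 1.2 N of friction.
- **Stability:** the tool stayed still to within about 0.1 mm over the final readings.
- **Stack:** in the last picture the spacers and jar stand upright and pressed together against the stop. I could not read the contact forces at the jar and stop directly; I took them from the spring force.
- **Bystanders:** the beaker, bottle and round jar look where they started, and I did not touch them or the black and purple look-alikes.

**One disagreement:** the last 2 mm of commanded push moved the tool only about 0.5 mm, and it tilted slightly (about 0.01 rad). I therefore relied on the measured force and geometry instead of the commanded distance. There is also a small sideways and vertical force on the wrist, about 4 N each way, most likely from the grip on the handle.

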